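# Weed out the slack bag clip

## Robot

A 7-joint arm with a two-finger parallel gripper is mounted at the origin on the work surface. World frame = base frame: x ahead of the robot, y to its left, z up, the work surface at z = 0. Lengths are in m, angles in rad, forces in N, time in s.
With the tool pointing down it reaches from about 0.425 to 0.825 m from the base axis. Payload 3.6 kg.
Tool frame: the origin (TCP) lies at the very end of the fingers, on their centre line; the grasp point (between the pads) lies 19 mm behind it; z points along the fingers, y is the line along which they close (so a half turn about z gives the same grasp; the last joint's range is limited). The gripper opens to 85 mm and grips with 20 to 120 N. Pads are 22 mm wide; open, the fingers measure 114 mm over their backs; the gripper's body (76 mm by 85 mm) begins 54 mm behind the grasp point. The pads swing forward as they close: fully open they stand 13 mm farther back than shut.
Start: joints at [1.079, 0.615, -0.013, 1.423, 0.008, 1.103, -0.04], TCP at [0.292, -0.581, 0.231] pointing down, gripper open.
Joint ranges: [-3.12, 3.12], [-0.3, 2.06], [-1.34, 1.32], [0.26, 2.42], [-1.36, 4.5], [0.01, 1.98], [-2.84, 2.84]. Speed limits (rad/s): [2.79, 2.79, 3.14, 3.14, 3.14, 3.14, 3.14].

## Interface

Orientations are given as a unit quaternion [w, x, y, z].
In Python, from station import state, viewer, workorder gives the robot as it stands.
- The arm moves only by the tool carry_out, never from a script. Its arguments are lists of equal length, an entry for each row: "slide": the shift along the tool's x, y, z in m, a list of three; "twist": the turn about the tool's z in degrees. A call has 1 to 5 rows; each row shifts and turns the commanded pose from where the row before left it, along the tool's axes as they then stand; what a row does not reach is not made up. A row lasts 1/12 s, in which the tool goes at most 41.7 mm and 7.16 degrees, less where a joint would pass 70% of its speed; a pose out of reach is approached as far as the arm can. A call is refused whole if a number of a shift passes 0.0417 or a number of a turn 7.16, either way. A call with a gripper value outside its range is refused whole. "claw" is the closure in counts, from 0 (fully open) to 255 (shut), set as the call begins (left out, the last holds). The fingers move at their own pace and stop on an object; "grip_force" is the grip in N (left out, the last holds). Time passes only in rows, so rows that do not move let the fingers close. It gives the time, the measured TCP pose, the force, the opening and the grip force at its end, in the units of the state.
- state(): the state, without advancing time (a new reading comes with each control period).
- viewer.camera(name): name is "scene" or "top"; returns the picture (400x640x3 uint8, red, green, blue); there is no depth.
- viewer.camera_model(name): a dict with "intrinsics" (3x3 intrinsics, pixels), "view" (4x4, takes a point from world to camera coordinates). Camera axes: x right, y up, looking along -z (the intrinsics and any distortion apply to the point x, -y, -z); pixel columns grow to the right and rows downward; lengths in m; the calibration is good to about 2 mm. A picture is of the moment at which its call begins. camera_model takes no time and is no camera call.
- workorder.hand_in(): hands the job in; it is judged then, once.
The state is a dict: "clock": time; "joint_pos": joint angles; "qvel": joint speeds; "effort": joint torques, N m; "position": TCP position; "ee_rot": TCP orientation; "wrist_force": force on the tool from outside, world axes, zero at the start; "torque": the same for the moment, N m; "grip_width": opening from 0.0 (shut) to 1.0 (fully open); "finger_force": force on a finger pad.
Only numpy, scipy, OpenCV 4.12 (cv2) and the standard library are available. Lean on these libraries where they do the work, as an engineer would, in place of code of your own. Each camera call takes 0.05 s, during which the arm holds its last target. There are 200 camera calls.

## Task

One of the three spring clips on the supply-room counter has gone slack. Squeeze their handles gently to feel which one folds easily, carry that one by its squeezed handles into the open white tray and lay it there, and leave the two stiff, good clips where they lie.

Things in the scene. Friction and masses are not known exactly. Their poses are not given: they have to be found in the camera images.
- clip_1_grip (a point): one of three look-alike blue plastic spring clips (peg type, 60 g, 24 mm high as it lies on its side; nothing on the outside shows which is slack). Point midway between its two handles, half-way up; x points along the clip to the jaws, y is the line to squeeze along, z up. Clip reaches 16 mm behind the point (handle ends), 66 mm ahead (jaw tips); steel coil and pivot 36 mm ahead
- clip_2_grip (a point): another of the three look-alike clips, same size, same point and axes. At the point the handles are 40 mm apart over their outer faces, spreading to 47 mm at their ends and narrowing towards the pivot; fully squeezed they are parallel and stop at 24 to 26 mm
- clip_3_grip (a point): the third look-alike clip, same size, same point and axes. Just one of the three is slack: a squeeze of 8 N folds its handles to the stop. A stiff clip takes about 20 N to begin to give and cannot be folded half-way even by 100 N: squeezed at 20 N by pads 22 mm wide it stays 40 mm wide or more
- clip_1_arm (a joint): how far the handles of the clip of clip_1_grip are squeezed together, rad: 0 at rest (jaws shut), 0.4 folded to the stop (jaws wide open); it springs back when let go
- clip_2_arm (a joint): how far the handles of the clip of clip_2_grip are squeezed together, rad: 0 at rest (jaws shut), 0.4 folded to the stop (jaws wide open); it springs back when let go
- clip_3_arm (a joint): how far the handles of the clip of clip_3_grip are squeezed together, rad: 0 at rest (jaws shut), 0.4 folded to the stop (jaws wide open); it springs back when let go
- tray_in (a point): centre of the inner floor of the fixed white plastic tray for rejects: 200 mm (its x) by 170 mm (its y) outside, 30 mm high, walls and floor 4 mm thick, so the floor lies 4 mm above the counter; z is up
Mind the look-alikes: they are no part of the job. Leave any yellow look-alike of the part that bears clip_1_grip alone.

How it is judged:
By the outcome, as a careful person would: the job done as asked, in the order asked, and still so for the second after the job is handed in, with the robot touching nothing.
It also fails if it takes over 58 s, if anything falls off the work surface, if the arm or the gripper's body presses on something with over 40 N, if the wrist force passes 120 N, or if a joint passes its speed limit or range.

## Working session

There is one attempt and no reset: what is moved stays moved. The work goes in short steps, Python scripts to look and compute and a tool call to move; the robot and the scene stay as the last step left them, time stands still between calls to the robot, and variables do not carry over. Pictures are saved under pics/ and viewed, at most 10 in all, crops included, and the job is handed in when it is done.

Besides the shell and the picture viewer there is one more tool, called after ">>>" by a JSON object that holds its "method" and its "body". carry_out: Moves the arm, as the interface text tells. Its arguments: {"type":"object","properties":{"slide":{"type":"array","items":{"type":"array","items":{"type":"number"}}},"twist":{"type":"array","items":{"type":"number"}},"claw":{"type":"number"},"grip_force":{"type":"number"}},"required":["slide","twist"]}

```bash
mkdir -p pics; python3 - <<'E'
from station import state, viewer
import cv2
for n in("top","scene"):
    cv2.imwrite(f"pics/{n}0.png",viewer.camera(n)[:,:,::-1])
    m=viewer.camera_model(n);print(n,m)
print(state())
E
```

```text
top {'intrinsics': array([[501.42925845,   0.        , 323.75854259],
       [  0.        , 501.42925845, 201.53608874],
       [  0.        ,   0.        ,   1.        ]]), 'view': array([[ 0.02377764, -0.99947233,  0.02212896, -0.03537477],
       [ 0.98310822,  0.02739498,  0.18096339, -0.55312532],
       [-0.18147412,  0.01745228,  0.98324085, -1.06674808],
       [ 0.        ,  0.        ,  0.        ,  1.        ]])}
scene {'intrinsics': array([[426.6048152 ,   0.        , 314.45310557],
       [  0.        , 426.6048152 , 204.41072207],
       [  0.        ,   0.        ,   1.        ]]), 'view': array([[ 0.78536296,  0.61903332, -0.00166652, -0.4259199 ],
       [-0.38153097,  0.48616201,  0.78618104,  0.18966058],
       [ 0.48748246, -0.61680163,  0.61799401, -1.40710676],
       [ 0.        ,  0.        ,  0.        ,  1.        ]])}
{'clock': 0.1, 'joint_pos': array([ 1.07853665,  0.61584157, -0.01264592,  1.424749  ,  0.00810805,
        1.10338815, -0.04038135]), 'qvel': array([ 0.00037659, -0.0016095 ,  0.00071566, -0.00432733,  0.00112438,
        0.00142437, -0.00053701]), 'effort': array([ 1.73429249e-03, -4.70383644e+01,  2.60689734e-01, -1.71570897e+01,
        1.01931189e-02,  5.85219590e-03,  4.14211385e-06]), 'position': array([ 0.29162998, -0.5801363 ,  0.23023809]), 'ee_rot': array([-1.13418771e-03,  9.72992247e-01,  2.30834840e-01, -2.79043417e-04]), 'wrist_force': array([-0.02618151,  0.53118487, -0.6845817 ]), 'torque': array([ 0.01425609, -0.00554801, -0.0011882 ]), 'finger_force': 0.0, 'grip_width': 0.9983287155657139}
```

View pics/top0.png

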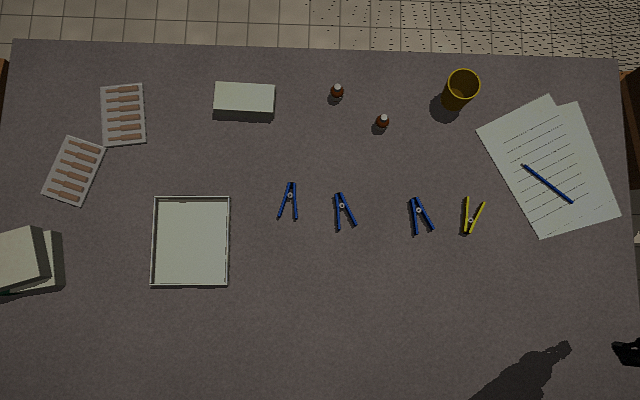

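View pics/scene0.png

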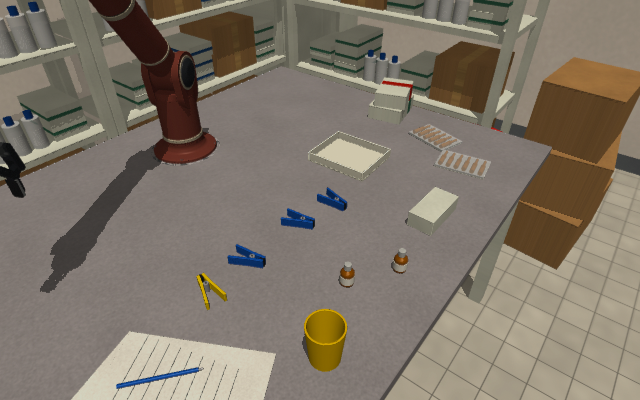

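The top view shows three blue clips at about (289,200), (344,211) and (419,216). They are the candidates. The yellow look-alike at (472,217) is to be left alone, and the tray is at (191,241). The clips' jaws point up in the image (+x). I'll confirm this in a crop.

```bash
python3 - <<'E'
import cv2
i=cv2.imread("pics/top0.png")[170:245,270:440]
i=cv2.resize(i,None,fx=4.7,fy=4.7,interpolation=cv2.INTER_CUBIC);i=cv2.convertScaleAbs(i,alpha=1.6)
for k in range(0,170,10):
    cv2.line(i,(int(k*4.7),0),(int(k*4.7),5 if k%50 else 12),(255,255,255),1)
    cv2.line(i,(0,int(k*4.7)),(6,int(k*4.7)),(255,255,255),1)
cv2.imwrite("pics/crop.png",i)
E
```

```text
(no output)
```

View pics/crop.png

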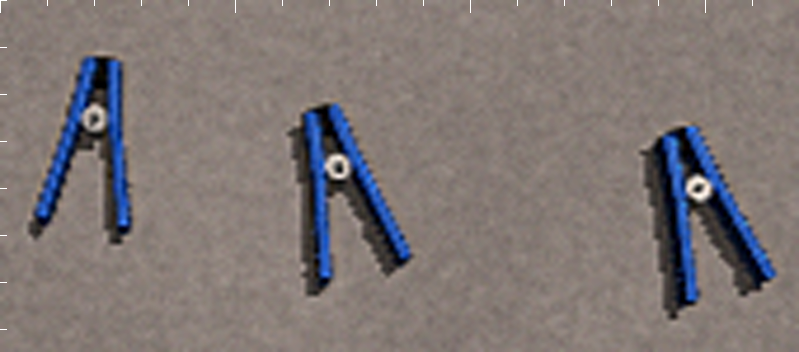

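The crop confirms three identical blue clips. Crop pixels:

| Clip | Coil | Handle ends | Jaws |
|---|---|---|---|
| A | (94,118) | (43,217), (124,228) | (103,60) |
| B | (338,167) | (326,277), (404,259) | (322,108) |
| C | (698,187) | (691,299), (771,275) | (679,132) |

```bash
cat > h.py <<'E'
import numpy as np
from station import state, viewer
from scipy.spatial.transform import Rotation as R
def ray(n,u,v,z):
    m=viewer.camera_model(n);K=m["intrinsics"];V=m["view"]
    d=np.linalg.inv(K)@[u,v,1];d=V[:3,:3].T@(d*[1,-1,-1]);c=-V[:3,:3].T@V[:3,3]
    return c+d*(z-c[2])/d[2]
def go(x,y,z,yaw):
    "slide (tool axes) and twist to put TCP at x,y,z with tool y-line perpendicular to yaw; modulo 180"
    s=state();w,*q=s["ee_rot"];r=R.from_quat([*q,w]);M=r.as_matrix()
    d=M.T@(np.array([x,y,z])-s["position"])
    cur=np.arctan2(M[1,0],M[0,0]);t=np.degrees(yaw-cur);t=(t+90)%180-90
    print("shift tool",(d*1000).round(1),"twist(about tool z)",round(-t,1),"toolx yaw",np.degrees(cur).round(1),"j7",s["joint_pos"][6].round(2),"clock",s["clock"])
E
python3 - <<'E'
from h import *
P={}
for n,t,c,a,b in(("A",(103,60),(94,118),(43,217),(124,228)),("B",(322,108),(338,167),(326,277),(404,259)),("C",(679,132),(698,187),(691,299),(771,275))):
    f=lambda p:ray("top",270+p[0]/4.7,170+p[1]/4.7,.024)[:2]
    T,Cc,A,B=map(f,(t,c,a,b));m=(A+B)/2;ax=T-m;L=np.linalg.norm(ax);ax/=L
    g=m+ax*.016*L/.082
    print(n,"grip",g.round(4),"yaw",np.degrees(np.arctan2(ax[1],ax[0])).round(1),"len",L.round(4),"spread",np.linalg.norm(A-B).round(4),"coil-m",np.linalg.norm(Cc-m).round(4))
    go(*g,.15,np.arctan2(ax[1],ax[0]))
for p in((152,197),(229,197),(229,286),(151,286)):print(ray("top",*p,.03)[:2].round(3))
E
```

```text
A grip [0.5358 0.0579] yaw -4.7 len 0.0807 spread 0.0394 coil-m 0.0516
shift tool [ 504.8 -460.1   81.3] twist(about tool z) 31.4 toolx yaw 26.7 j7 -0.04 clock 0.1
B grip [ 0.5169 -0.0728] yaw 15.9 len 0.0811 spread 0.0387 coil-m 0.051
shift tool [ 429.2 -351.9   81.1] twist(about tool z) 10.8 toolx yaw 26.7 j7 -0.04 clock 0.1
C grip [ 0.5119 -0.2493] yaw 18.0 len 0.0794 spread 0.041 coil-m 0.0509
shift tool [ 345.4 -196.4   80.7] twist(about tool z) 8.7 toolx yaw 26.7 j7 -0.04 clock 0.1
[0.557 0.366]
[0.562 0.193]
[0.364 0.182]
[0.359 0.352]
```

>>> {"method": "carry_out", "body": {"slide": [[0.034,-0.0195,0.008],[0.034,-0.0195,0.008],[0.034,-0.0195,0.008],[0.034,-0.0195,0.008],[0.034,-0.0195,0.008]], "twist": [0,0,0,0,0], "claw": 0, "grip_force": 20}}

```text
clock: 0.52
position: [0.4005, -0.4154, 0.1906]
ee_rot: [-0.0, 0.973, 0.231, -0.0]
wrist_force: [0.9, -0.0, 0.9]
grip_width: 1.001
finger_force: 0.0
```

>>> {"method": "carry_out", "body": {"slide": [[0.034,-0.0195,0.01],[0.034,-0.0195,0.01],[0.034,-0.0195,0.01],[0.034,-0.0195,0.01],[0.034,-0.0195,0.01]], "twist": [0,0,0,0,0]}}

```text
clock: 0.93
position: [0.5086, -0.252, 0.1406]
ee_rot: [-0.0, 0.973, 0.231, -0.0]
wrist_force: [0.8, -0.2, -0.2]
grip_width: 1.003
finger_force: 0.0
```

>>> {"method": "carry_out", "body": {"slide": [[0,0,0],[0,0,0],[0,0,0]], "twist": [4.4,4.4,0]}}

```text
clock: 1.18
position: [0.5083, -0.2524, 0.1406]
ee_rot: [-0.0, 0.988, 0.156, -0.001]
wrist_force: [-0.0, -0.6, -0.1]
grip_width: 1.001
finger_force: 0.0
```

```bash
python3 -c "
from h import *
go(.5119,-.2493,.004,np.radians(18));print(state()['position'],state()['grip_width'])"
```

```text
shift tool [  4.6  -1.7 136.6] twist(about tool z) -0.0 toolx yaw 18.0 j7 -0.82 clock 1.1833
[ 0.50829454 -0.25243986  0.14060373] 1.0011476578522571
```

>>> {"method": "carry_out", "body": {"slide": [[0.0046,-0.0017,0.036],[0,0,0.036],[0,0,0.036],[0,0,0.02],[0,0,0.0075]], "twist": [0,0,0,0,0]}}

```text
clock: 1.6
position: [0.5091, -0.2503, 0.0023]
ee_rot: [-0.002, 0.988, 0.156, -0.003]
wrist_force: [-1.1, -0.5, -0.1]
grip_width: 0.998
finger_force: 0.0
```

>>> {"method": "carry_out", "body": {"slide": [[0,0,0],[0,0,0],[0,0,0],[0,0,0],[0,0,0]], "twist": [0,0,0,0,0], "claw": 255, "grip_force": 20}}

```text
clock: 2.02
position: [0.5132, -0.2515, 0.0079]
ee_rot: [0.001, 0.988, 0.155, 0.002]
wrist_force: [-1.5, -0.1, 6.5]
grip_width: 0.495
finger_force: 19.7
```

>>> {"method": "carry_out", "body": {"slide": [[0,0,0],[0,0,0],[0,0,0],[0,0,0],[0,0,0]], "twist": [0,0,0,0,0]}}

```text
clock: 2.43
position: [0.5132, -0.2515, 0.0079]
ee_rot: [0.001, 0.988, 0.155, 0.002]
wrist_force: [-1.8, -0.4, 6.2]
grip_width: 0.497
finger_force: 19.7
```

>>> {"method": "carry_out", "body": {"slide": [[0,0,0],[0,0,0],[0,0,0],[0,0,0],[0,0,0]], "twist": [0,0,0,0,0]}}

```text
clock: 2.85
position: [0.5132, -0.2515, 0.0079]
ee_rot: [0.001, 0.988, 0.155, 0.001]
wrist_force: [-0.6, -0.6, 6.3]
grip_width: 0.501
finger_force: 19.7
```

C stays about 42 mm wide at 20 N, so it is stiff. I'll let it go and go up.

>>> {"method": "carry_out", "body": {"slide": [[0,0,0],[0,0,0],[0,0,0],[0,0,0],[0,0,0]], "twist": [0,0,0,0,0], "claw": 0}}

```text
clock: 3.27
position: [0.5119, -0.2506, 0.0057]
ee_rot: [-0.0, 0.988, 0.156, -0.0]
wrist_force: [-0.9, 0.4, -0.3]
grip_width: 0.997
finger_force: 0.0
```

>>> {"method": "carry_out", "body": {"slide": [[0,0,-0.02],[0,0,-0.04],[0,0,-0.04],[0,0,0],[0,0,0]], "twist": [0,0,0,0,0]}}

```text
clock: 3.68
position: [0.5136, -0.2515, 0.1083]
ee_rot: [0.002, 0.988, 0.155, 0.002]
wrist_force: [-0.2, 0.4, -0.1]
grip_width: 0.999
finger_force: 0.0
```

```bash
python3 -c "
from h import *
go(.5169,-.0728,.1,np.radians(15.9))"
```

```text
shift tool [  58.  -169.1    7.9] twist(about tool z) 2.0 toolx yaw 17.9 j7 -0.82 clock 3.6833
```

>>> {"method": "carry_out", "body": {"slide": [[0.0116,-0.0338,0],[0.0116,-0.0338,0],[0.0116,-0.0338,0],[0.0116,-0.0338,0],[0.0116,-0.0338,0]], "twist": [0,0,0,0,0]}}

```text
clock: 4.1
position: [0.5137, -0.0704, 0.1042]
ee_rot: [-0.001, 0.988, 0.155, -0.002]
wrist_force: [0.1, -0.8, -0.7]
grip_width: 1.001
finger_force: 0.0
```

>>> {"method": "carry_out", "body": {"slide": [[0,0,0],[0,0,0],[0,0,0]], "twist": [2,0,0]}}

```text
clock: 4.35
position: [0.5143, -0.0722, 0.1046]
ee_rot: [0.0, 0.99, 0.139, -0.001]
wrist_force: [0.7, -1.1, -0.2]
grip_width: 1.0
finger_force: 0.0
```

```bash
python3 -c "
from h import *
go(.5169,-.0728,.005,np.radians(15.9))
import cv2
cv2.imwrite('pics/s1.png',cv2.resize(viewer.camera('scene')[150:330,150:400,::-1],None,fx=3,fy=3))"
```

```text
shift tool [ 2.6  1.3 99.6] twist(about tool z) 0.1 toolx yaw 16.0 j7 -1.14 clock 4.35
```

View pics/s1.png

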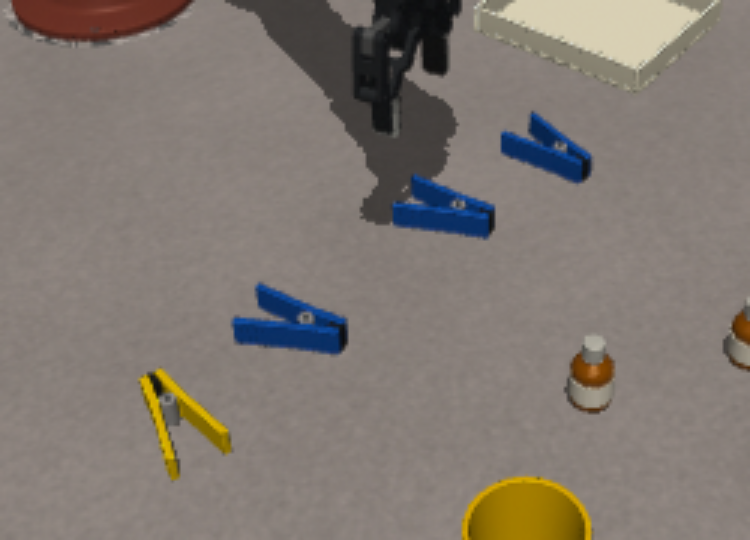

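Clip C lies undisturbed at crop (290,325), and the gripper is above B at crop (445,210). I'll go down onto B.

>>> {"method": "carry_out", "body": {"slide": [[0.0026,0.0013,0.035],[0,0,0.033],[0,0,0.02],[0,0,0.01],[0,0,0]], "twist": [0,0,0,0,0]}}

```text
clock: 4.82
position: [0.5162, -0.0741, 0.0055]
ee_rot: [-0.0, 0.991, 0.137, -0.003]
wrist_force: [-0.1, -0.4, 1.7]
grip_width: 0.997
finger_force: 0.0
```

>>> {"method": "carry_out", "body": {"slide": [[0,0,0],[0,0,0],[0,0,0],[0,0,0],[0,0,0]], "twist": [0,0,0,0,0], "claw": 255, "grip_force": 20}}

```text
clock: 5.23
position: [0.5192, -0.073, 0.0098]
ee_rot: [0.0, 0.99, 0.138, 0.001]
wrist_force: [-1.9, 1.6, 12.9]
grip_width: 0.299
finger_force: 11.6
```

>>> {"method": "carry_out", "body": {"slide": [[0,0,0],[0,0,0],[0,0,0],[0,0,0],[0,0,0]], "twist": [0,0,0,0,0]}}

```text
clock: 5.65
position: [0.5192, -0.0729, 0.01]
ee_rot: [0.0, 0.99, 0.138, 0.002]
wrist_force: [-1.1, -0.9, 7.8]
grip_width: 0.287
finger_force: 20.1
```

B folds to about 24 mm at 20 N, so it is the slack one. I'll lift it and check the hold.

>>> {"method": "carry_out", "body": {"slide": [[0,0,-0.01],[0,0,-0.025],[0,0,-0.035],[0,0,-0.035],[0,0,0]], "twist": [0,0,0,0,0], "grip_force": 35}}

```text
clock: 6.07
position: [0.5226, -0.0733, 0.1198]
ee_rot: [0.002, 0.99, 0.138, 0.007]
wrist_force: [1.7, -0.4, -0.1]
grip_width: 0.266
finger_force: 35.3
```

```bash
python3 -c "
from h import *
go(.4355,.271,.115,np.radians(4))
import cv2
cv2.imwrite('pics/s2.png',cv2.resize(viewer.camera('scene')[100:300,200:420,::-1],None,fx=3,fy=3))"
```

```text
shift tool [  10.4 -355.     3.1] twist(about tool z) 11.9 toolx yaw 15.9 j7 -1.14 clock 6.0667
```

View pics/s2.png

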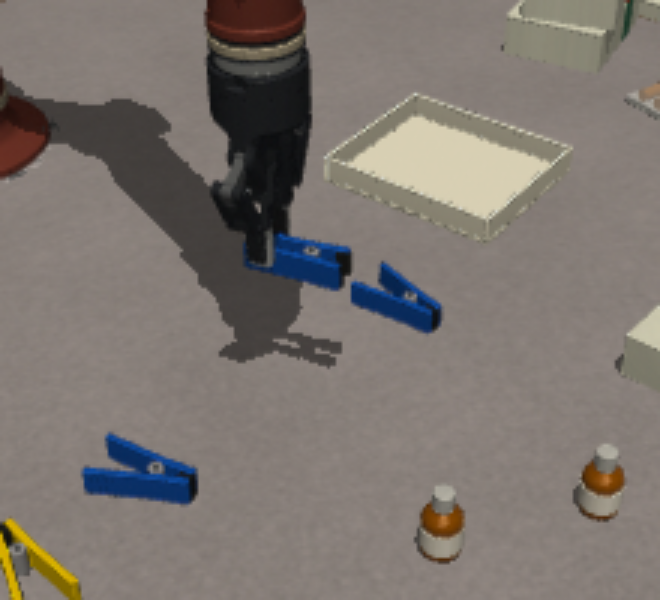

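The clip is held level with its jaws open, at crop (300,260). The other clips are still in place. I'll carry it to the tray.

>>> {"method": "carry_out", "body": {"slide": [[0.001,-0.025,0],[0.001,-0.036,0],[0.001,-0.036,0],[0.001,-0.036,0],[0.001,-0.036,0]], "twist": [0,0,0,0,0]}}

```text
clock: 6.53
position: [0.4752, 0.0925, 0.1123]
ee_rot: [-0.0, 0.99, 0.138, -0.001]
wrist_force: [1.4, -0.2, -1.6]
grip_width: 0.269
finger_force: 35.3
```

>>> {"method": "carry_out", "body": {"slide": [[0.001,-0.036,0],[0.001,-0.036,0],[0.001,-0.036,0],[0.001,-0.036,0],[0.001,-0.025,0]], "twist": [0,0,0,0,0]}}

```text
clock: 6.95
position: [0.4328, 0.2589, 0.1123]
ee_rot: [-0.001, 0.99, 0.14, -0.001]
wrist_force: [-0.4, -0.4, -1.0]
grip_width: 0.27
finger_force: 35.3
```

>>> {"method": "carry_out", "body": {"slide": [[0,-0.01,0],[0,0,0],[0,0,0],[0,0,0]], "twist": [4,4,4,0]}}

```text
clock: 7.28
position: [0.4313, 0.2649, 0.1122]
ee_rot: [0.001, 0.999, 0.034, -0.001]
wrist_force: [-0.9, 0.6, -0.2]
grip_width: 0.269
finger_force: 35.3
```

```bash
python3 -c "
from h import *
go(.4355,.271,.015,np.radians(4));print(state()['grip_width'])"
```

```text
shift tool [ 4.7 -5.9 97.1] twist(about tool z) -0.1 toolx yaw 3.9 j7 -1.93 clock 7.2833
0.2685314395837449
```

>>> {"method": "carry_out", "body": {"slide": [[0.0047,-0.0059,0.025],[0,0,0.03],[0,0,0.025],[0,0,0.01],[0,0,0.004]], "twist": [0,0,0,0,0]}}

```text
clock: 7.7
position: [0.4353, 0.2699, 0.0169]
ee_rot: [0.001, 0.999, 0.034, -0.002]
wrist_force: [-0.2, -0.3, 0.3]
grip_width: 0.268
finger_force: 35.3
```

>>> {"method": "carry_out", "body": {"slide": [[0,0,0.002],[0,0,0],[0,0,0]], "twist": [0,0,0]}}

```text
clock: 7.95
position: [0.4376, 0.2714, 0.018]
ee_rot: [-0.001, 0.999, 0.034, 0.001]
wrist_force: [-0.4, 0.1, -0.4]
grip_width: 0.268
finger_force: 35.3
```

>>> {"method": "carry_out", "body": {"slide": [[0,0,0.002],[0,0,0.002],[0,0,0],[0,0,0]], "twist": [0,0,0,0]}}

```text
clock: 8.28
position: [0.4374, 0.2715, 0.0141]
ee_rot: [-0.001, 0.999, 0.034, 0.001]
wrist_force: [-1.0, 0.5, 6.0]
grip_width: 0.268
finger_force: 35.6
```

Contact with the floor at 6 N. I'll open slowly, in stages, so the spring doesn't flick the clip.

>>> {"method": "carry_out", "body": {"slide": [[0,0,0],[0,0,0]], "twist": [0,0], "claw": 165, "grip_force": 20}}

```text
clock: 8.45
position: [0.4372, 0.2713, 0.0134]
ee_rot: [-0.0, 0.999, 0.034, 0.001]
wrist_force: [0.2, 0.0, 2.5]
grip_width: 0.353
finger_force: 3.2
```

>>> {"method": "carry_out", "body": {"slide": [[0,0,0],[0,0,0]], "twist": [0,0], "claw": 140}}

```text
clock: 8.62
position: [0.4369, 0.2711, 0.013]
ee_rot: [-0.0, 0.999, 0.034, 0.0]
wrist_force: [0.4, -0.2, 2.5]
grip_width: 0.454
finger_force: 1.3
```

>>> {"method": "carry_out", "body": {"slide": [[0,0,0],[0,0,0],[0,0,0],[0,0,0]], "twist": [0,0,0,0], "claw": 50}}

```text
clock: 8.95
position: [0.4366, 0.2709, 0.0127]
ee_rot: [0.0, 0.999, 0.034, -0.0]
wrist_force: [0.7, -0.1, -0.2]
grip_width: 0.806
finger_force: 0.0
```

>>> {"method": "carry_out", "body": {"slide": [[0,0,-0.01],[0,0,-0.03],[0,0,-0.04],[0,0,-0.04],[0,0,-0.03]], "twist": [0,0,0,0,0]}}

```text
clock: 9.37
position: [0.4374, 0.2712, 0.1665]
ee_rot: [-0.001, 0.999, 0.034, 0.001]
wrist_force: [0.2, 0.5, -0.9]
grip_width: 0.802
finger_force: 0.0
```

>>> {"method": "carry_out", "body": {"slide": [[0,0.035,-0.01],[0,0.035,0],[0,0.035,0],[0,0.035,0],[0,0,0]], "twist": [0,0,0,0,0]}}

```text
clock: 9.78
position: [0.4465, 0.1226, 0.174]
ee_rot: [0.002, 1.0, 0.028, 0.0]
wrist_force: [-0.2, -1.1, 0.0]
grip_width: 0.804
finger_force: 0.0
```

```bash
python3 -c "
from h import *
import cv2
cv2.imwrite('pics/s3.png',cv2.resize(viewer.camera('scene')[100:300,200:420,::-1],None,fx=3,fy=3))
cv2.imwrite('pics/t3.png',viewer.camera('top')[:,:,::-1])"
```

```text
(no output)
```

View pics/s3.png

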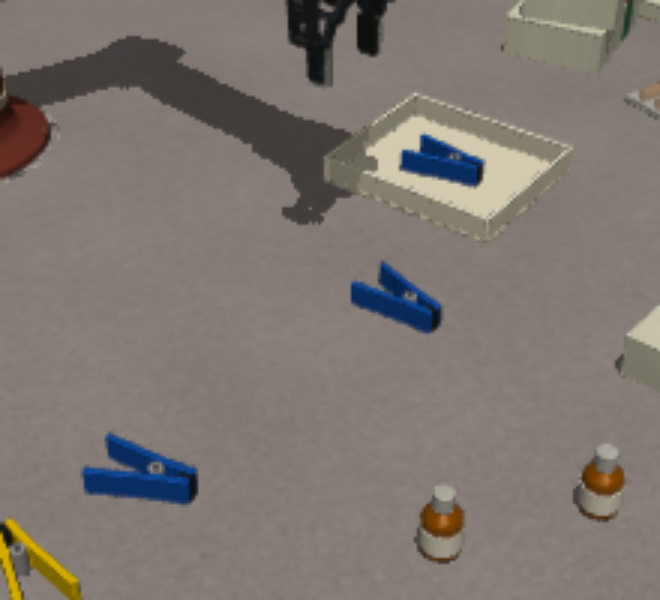

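View pics/t3.png

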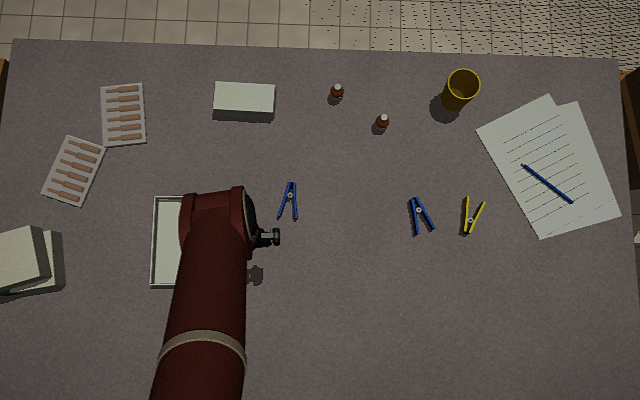

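The slack clip lies flat in the tray at scene crop (442,162). In the top view, A at (289,200) and C at (420,216) are where they were, and the gripper is clear of everything.

```bash
python3 -c "
from station import workorder
print(workorder.hand_in())"
```

```text
the job is handed in; nothing more can be done
None
```

The slack clip, the middle of the three blue ones, lies in the white tray. The other two blue clips are where they were: one tested stiff at 20 N, and I never touched the other because only one is slack. The job is handed in, but the hand-in returned no verdict.

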